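# Shut the splash shield and start the still by its touchless sensor

## Robot

A 6-joint arm with a two-finger parallel gripper is mounted at the origin on the work surface. World frame = base frame: x ahead of the robot, y to its left, z up, the work surface at z = 0. Lengths are in m, angles in degrees, forces in N, time in s.
With the tool pointing down it reaches from about 0.25 to 0.725 m from the base axis. Payload 9.7 kg.
Tool frame: the origin (TCP) lies between the finger pads, 19 mm behind the fingertips; this is the grasp point; z points along the fingers, y is the line along which they close (so a half turn about z gives the same grasp; the last joint's range is limited). The gripper opens to 85 mm and grips with 20 to 120 N. Pads are 22 mm wide; open, the fingers measure 114 mm over their backs; the gripper's body (76 mm by 85 mm) begins 54 mm behind the grasp point. The pads swing forward as they close: fully open they stand 13 mm farther back than shut.
Start: joints at [65.088, 4.979, 10.078, 95.1, 0, 90], TCP at [0.232, 0.499, 0.25] pointing down, gripper open.
Joint ranges: [-179.16, 179.16], [-48.56, 103.87], [-65.8, 70.77], [-126.05, 130.52], [-82.76, 87.17], [-180, 180]. Speed limits (degrees/s): [127.2, 127.2, 147.25, 180, 180, 180].

## Interface

Orientations are given as [roll, pitch, yaw] about the fixed x, y, z axes, in that order (R = Rz(yaw) Ry(pitch) Rx(roll)).
In Python, from workcell import readout, imaging, bot, spotter gives the robot as it stands.
- The arm moves only by the shell command python3 -m jog 'ROWS' [FORCE]. ROWS is JSON, a list of rows, each an object with "rotation": the turn, a rotation vector about the world's x, y, z in degrees, a list of three; "translation": the shift along the world's x, y, z in mm, a list of three; "grip": the finger opening in mm, from 0 to 85.4. In form: [{"rotation": [wx, wy, wz], "translation": [dx, dy, dz], "grip": grip}, ...]. A call has 1 to 20 rows; each row is the pose to reach, as a shift and turn from the pose commanded when the call began; what a row does not reach only later rows make up. A row lasts 1/10 s, in which the tool goes at most 50 mm and 8.59 degrees, less where a joint would pass 70% of its speed; a pose out of reach is approached as far as the arm can. A call with a gripper value outside its range is refused whole. The fingers move at their own pace and stop on an object; FORCE is the grip in N (left out, the last holds). Time passes only in rows, so rows that repeat a pose let the fingers close. It gives the time, the measured TCP pose, the force, the opening and the grip force at its end, in the units of the state.
- readout.get_obs(): the state, without advancing time (a new reading comes with each control period).
- imaging.camera(name): name is "scene" or "top"; returns (picture, depth): 400x640x3 uint8, red, green, blue; 400x640 float32, m along the optical axis (not along the pixel's ray), 0 where there is no reading.
- imaging.camera_info(name): a dict with "vertical_fov" (degrees; the focal length in pixels is half the picture's height over the tangent of half this angle, whatever the lens; pixels are square), "cx", "cy" (the principal point, pixels), "extrinsics" (4x4, takes a point from camera to world coordinates). Camera axes: x right, y down, z forward; pixel columns grow to the right and rows downward; lengths in m; the calibration is good to about 2 mm. A picture is of the moment at which its call begins. camera_info takes no time and is no camera call.
- bot.job_done(): hands the job in; it is judged then, once.
Trained networks look in the newest picture that a camera, given by its name, has taken for a name from the list of things; names that differ only in an ending like _2 or _b are one class to them, and where a whole thing is asked for, a point or a joint stands for the part that bears it (a point fixed in the world has none). Each returns a list of dicts, best first, with "confidence" (0 to 1); they miss things now and then, are a little off and sometimes report something else, mostly with a low value. They report only what shows in the picture. A call takes as long as a camera call.
- spotter.spot_in(camera, target): "box" ([centre column, centre row, width, height] in pixels, round what is visible of it).
- spotter.mark_of(camera, target): "uv" ([column, row] in pixels: a listed point, or the origin of a listed thing).
The state is a dict: "time": time; "q": joint angles; "qd": joint speeds; "joint_efforts": joint torques, N m; "ee_pos": TCP position; "tcp_rot": TCP orientation; "wrist_force": force on the tool from outside, world axes, zero at the start; "torque": the same for the moment, N m; "opening": finger opening in m; "grasp_force": force on a finger pad.
Only numpy, scipy, OpenCV 4.12 (cv2) and the standard library are available. Lean on these libraries where they do the work, as an engineer would, in place of code of your own. Each camera call takes 0.05 s, during which the arm holds its last target. There are 200 camera calls.

## Task

Start the distillation: push the blue splash shield fully shut with the fingers, without pinching it, then point down at the green-ringed touchless sensor, fingertips about 3 cm above its middle, and stay there for two full seconds. Do not touch any sensor, do not bring the hand low over the red or yellow one, and leave the shield shut and all the loose glassware and tools where they stand.

Things in the scene. Friction and masses are not known exactly. Their poses are not given: they have to be found in the camera images.
- still: (Sizes in mm.) distillation unit, fixed: white base plate 260 (x) by 240 (y) by 30 high; fixed blue side guards at y = +-108, up to z = 210; mantle, flask and condenser behind the shield, up to 480 high (what is taller than 210 lies at x > -10). Origin: centre of its underside; x points from its front (robot side) to its back, y to the left. Yawed by up to 0.2 rad.
- shield (a joint): (Sizes in mm.) angle of the blue splash shield: upright transparent panel 8 thick, 170 wide, edges 33 and 208 above the table, on a vertical hinge at its left end. 0 = shut: across the unit's front, along its -y, at its stop; grows as the free right edge swings out towards the robot (to 1.4 rad). Stays where left; about 1.5 N at the push point moves it.
- shield_hinge (a point): (Sizes in mm.) point on the vertical hinge axis, in the middle of the panel's thickness, 210 above the table (at still x = -115, y = +95).
- shield_push (a point): (Sizes in mm.) point on the shield's outer face (the side towards the robot when shut), 125 from the hinge axis (the panel runs from 15 to 185 from it) and 25 below its top edge; it swings with the shield. Its -x axis is the outward normal of that face, its -y axis runs towards the free edge, z up.
- start_window (a point): (Sizes in mm.) centre of the top of the green-ringed touchless sensor, which starts the distillation: a low white puck 68 across, 30 high, fixed to the table, with a green top ring 60 across round a black window. z up. It sees a tool point that is within 20 horizontally and 22 to 85 above it.
- start_sensor: (Sizes in mm.) the green-ringed sensor puck itself. Origin: centre of its underside.
- stop_window (a point): (Sizes in mm.) centre of the top of the red-ringed touchless sensor, which stops the unit: same puck (68 across, 30 high, fixed), with a red top ring. z up. It trips if the tool point comes within 30 horizontally and lower than 70 above it.
- stop_sensor: (Sizes in mm.) the red-ringed sensor puck itself. Origin: centre of its underside.
- rinse_window (a point): (Sizes in mm.) centre of the top of the yellow-ringed touchless sensor, which starts a rinse: same puck (68 across, 30 high, fixed), with a yellow top ring. z up. It trips if the tool point comes within 30 horizontally and lower than 70 above it.
- rinse_sensor: (Sizes in mm.) the yellow-ringed sensor puck itself. Origin: centre of its underside.
- amber_a: (Sizes in mm.) loose amber bottle, 84 wide, 239 tall, orange-brown collar and white-topped glass dispenser with a side spout. Origin: centre of its underside.
- amber_b: (Sizes in mm.) a second, identical amber dispenser bottle. Origin: centre of its underside.
- beaker: (Sizes in mm.) loose clear beaker, 68 across, 90 tall. Origin: centre of its underside.
- cup: (Sizes in mm.) loose white plastic cup, 76 across, 110 tall. Origin: centre of its underside.
- wash: (Sizes in mm.) loose clear wash bottle with a red cap, 64 across, 190 tall. Origin: centre of its underside.
- stopper: (Sizes in mm.) loose small red stopper, 34 across, 30 tall. Origin: centre of its underside.
- spatula: (Sizes in mm.) loose steel laboratory spatula lying flat, 170 long, 14 wide, 5 high. Origin: middle of its underside.

How it is judged (in metres and radians):
On the way, in this order (a step that is already met when the one before it is completed fails the run):
1. the splash shield is pushed shut (within 0.05 rad) (value of joint shield below 0.05 rad), for 0.2 s.
2. with the shield shut, the tool point dwells over the green sensor for two seconds (within 20 mm of its middle, 22 to 85 mm above it) (horizontal distance between the grasp point and start_window below 0.02 m and z of the grasp point in the frame of start_window between 0.022 and 0.085 m and value of joint shield below 0.05 rad), for 1.9 s.
At the end, for the whole second after the job is handed in: The shield is shut within 0.05 rad, and every loose thing is at rest within 20 mm of where it began (value of joint shield below 0.05 rad and distance of each of amber_a, amber_b, beaker, cup, wash, stopper, spatula from where it was at the start of the episode below 0.02 m and linear speed of each of amber_a, amber_b, beaker, cup, wash, stopper, spatula below 0.02 m/s); the robot touches nothing.
It fails at once if the red or the yellow sensor is tripped (tool point within 30 mm horizontally and lower than 70 mm above it) ((horizontal distance between the grasp point and stop_window below 0.03 m and z of the grasp point in the frame of stop_window below 0.07 m) or (horizontal distance between the grasp point and rinse_window below 0.03 m and z of the grasp point in the frame of rinse_window below 0.07 m)).
It fails at once if a sensor is touched (contact force between any of the fingers, the arm and start_sensor above 0.3 N or contact force between any of the fingers, the arm and stop_sensor above 0.3 N or contact force between any of the fingers, the arm and rinse_sensor above 0.3 N).
It fails at once if the shield is pinched from both sides instead of pushed (shield_c0 is its outer face, shield_c1 its inner face) (contact force between the fingers and shield_c0 above 1 N and contact force between the fingers and shield_c1 above 1 N).
It fails at once if a loose thing (bottle, beaker, cup, stopper, spatula) is lifted or moved by more than 20 mm (distance of any of amber_a, amber_b, beaker, cup, wash, stopper, spatula from where it was at the start of the episode above 0.02 m).
It also fails if it takes over 48 s, if anything falls off the work surface, if the arm or the gripper's body presses on something with over 40 N, if the wrist force passes 120 N, or if a joint passes its speed limit or range.

## Working session

There is one attempt and no reset: what is moved stays moved. The work goes in short steps, Python scripts to look and compute and a shell command to move; the robot and the scene stay as the last step left them, time stands still between calls to the robot, and variables do not carry over. Pictures are saved under pics/ and viewed, at most 10 in all, crops included, and the job is handed in when it is done.

```bash
mkdir -p pics; cat > h.py <<'E'
import numpy as np,cv2
from workcell import readout, imaging, bot, spotter
def cam(n):
    p,d=imaging.camera(n); i=imaging.camera_info(n); return p,d,i
def w(i,d,u,v,z=None):
    f=200/np.tan(np.radians(i["vertical_fov"])/2); T=np.array(i["extrinsics"])
    r=np.array([(u-i["cx"])/f,(v-i["cy"])/f,1])
    if z is None:
        return T[:3,:3]@(r*d[int(round(v)),int(round(u))])+T[:3,3]
    r=T[:3,:3]@r; return T[:3,3]+r*(z-T[2,3])/r[2]
E
python3 - <<'E'
from h import *
np.set_printoptions(precision=3,suppress=True)
Z=dict(still=0,shield_hinge=.21,shield_push=.183,start_window=.03,stop_window=.03,rinse_window=.03,amber_a=0,beaker=0,cup=0,wash=0,stopper=0,spatula=0)
for c in ("top","scene"):
    p,d,i=cam(c); cv2.imwrite(f"pics/{c}0.png",p[:,:,::-1])
    print(c,np.array(i["extrinsics"])[:3,3])
    for n,z in Z.items():
        for m in spotter.mark_of(c,n)[:3]:
            if m["confidence"]>.3: print(n,round(m["confidence"],2),np.round(m["uv"],0),w(i,d,*m["uv"],z))
print(readout.get_obs())
E
```

```text
top [ 0.346 -0.045  1.72 ]
still 0.67 [347. 146.] [ 0.763 -0.149  0.   ]
shield_hinge 0.64 [323. 169.] [ 0.642 -0.063  0.21 ]
shield_push 0.79 [345. 202.] [ 0.542 -0.13   0.183]
start_window 0.76 [193. 223.] [0.496 0.37  0.03 ]
stop_window 0.56 [236. 233.] [0.462 0.225 0.03 ]
amber_a 0.97 [216. 153.] [0.741 0.302 0.   ]
amber_a 0.72 [255. 153.] [0.74  0.168 0.   ]
beaker 0.91 [288. 162.] [0.708 0.056 0.   ]
cup 0.68 [318. 165.] [ 0.695 -0.051  0.   ]
cup 0.64 [439. 213.] [ 0.526 -0.462  0.   ]
wash 0.59 [444. 181.] [ 0.638 -0.481  0.   ]
stopper 0.47 [237. 179.] [0.65 0.23 0.  ]
spatula 0.47 [276. 258.] [0.376 0.094 0.   ]
scene [0.795 0.841 1.255]
still 0.59 [265. 217.] [ 0.757 -0.148  0.   ]
shield_hinge 0.6 [305. 183.] [ 0.638 -0.069  0.21 ]
shield_push 0.65 [333. 166.] [ 0.543 -0.133  0.183]
start_window 0.69 [413. 355.] [0.48  0.391 0.03 ]
stop_window 0.74 [396. 295.] [0.466 0.224 0.03 ]
stop_window 0.43 [264. 215.] [ 0.757 -0.133  0.03 ]
rinse_window 0.97 [346. 257.] [0.562 0.075 0.03 ]
rinse_window 0.54 [294. 269.] [0.709 0.074 0.03 ]
amber_a 0.75 [305. 350.] [0.731 0.298 0.   ]
amber_a 0.68 [293. 304.] [0.733 0.163 0.   ]
beaker 0.76 [296. 270.] [ 0.703  0.061 -0.   ]
cup 0.7 [316. 137.] [ 0.521 -0.449  0.   ]
cup 0.48 [397. 304.] [0.463 0.236 0.   ]
wash 0.81 [285. 136.] [ 0.624 -0.482  0.   ]
stopper 0.72 [334. 320.] [0.638 0.237 0.   ]
spatula 0.63 [410. 255.] [0.375 0.096 0.   ]
{'time': 1.3, 'q': array([65.087,  4.979, 10.079, 95.099,  0.002, 90.001]), 'qd': array([ 0.055, -0.071, -0.066,  0.035, -0.048,  0.024]), 'joint_efforts': array([  0.001, -52.009,  46.486,   0.001,  -0.   ,  -0.   ]), 'ee_pos': array([0.232, 0.499, 0.25 ]), 'tcp_rot': array([180.   ,  -0.002, 155.086]), 'wrist_force': array([ 0.37 , -0.136, -0.062]), 'torque': array([ 0.013,  0.062, -0.032]), 'grasp_force': 0.0, 'opening': 0.08528023065977684}
```

View pics/top0.png

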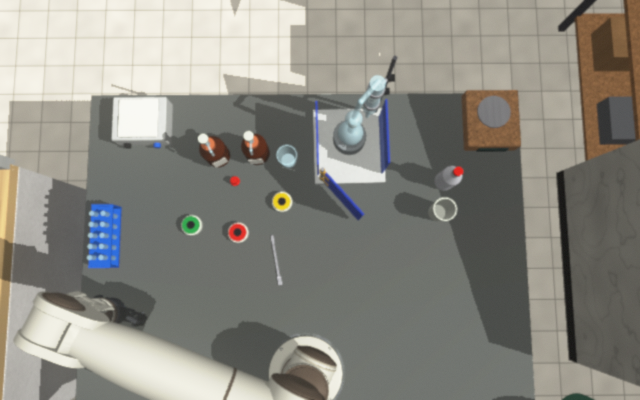

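View pics/scene0.png

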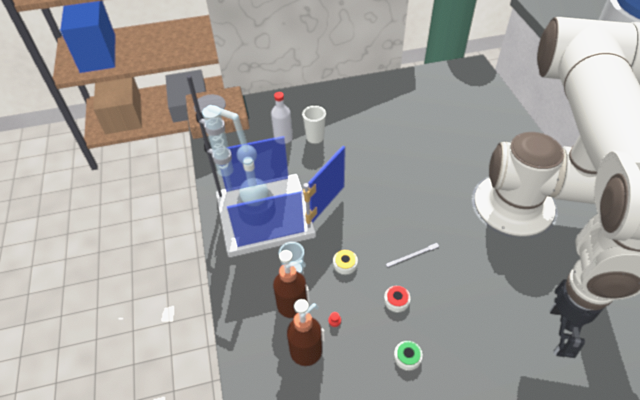

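The top view shows the green ring at (191,225), red at (238,232) and yellow at (282,201). The shield runs from (322,172) to (362,216), about 55° open. The scene view agrees. Next I refine these from colour and depth.

```bash
python3 - <<'E'
from h import *
np.set_printoptions(precision=3,suppress=True)
for c in ("top","scene"):
    p,d,i=cam(c); h=cv2.cvtColor(p,cv2.COLOR_RGB2HSV)
    f=200/np.tan(np.radians(i["vertical_fov"])/2); T=np.array(i["extrinsics"])
    V,U=np.mgrid[:400,:640]; P=np.stack([(U-i["cx"])/f*d,(V-i["cy"])/f*d,d],-1)@T[:3,:3].T+T[:3,3]
    for n,lo,hi,x0,y0 in (("green",45,85,.49,.375),("red",0,8,.465,.225),("yel",22,35,.562,.075)):
        m=(h[...,0]>=lo)&(h[...,0]<=hi)&(h[...,1]>130)&(h[...,2]>60)&(np.hypot(P[...,0]-x0,P[...,1]-y0)<.06)
        v,u=np.nonzero(m); 
        if len(u)>5:
            (uu,vv),_,_=cv2.fitEllipse(np.stack([u,v],1).astype(np.float32)); print(c,n,len(u),uu,vv,w(i,d,uu,vv,.03))
    b=(h[...,0]>100)&(h[...,0]<135)&(h[...,1]>120)&(d>0)&(P[...,0]>.4)&(abs(P[...,1]+.15)<.25)
    k,L,s,_=cv2.connectedComponentsWithStats(b.astype(np.uint8))
    for j in range(1,k):
        if s[j,4]>40:
            Q=P[L==j]; Q=Q[Q[:,2]>(.19 if c=="top" else .05)]
            if len(Q)<10: continue
            l=cv2.fitLine(Q[:,:2].astype(np.float32),cv2.DIST_HUBER,0,.005,.001).ravel()
            t=(Q[:,:2]-l[2:])@l[:2]
            print(c,"blue",s[j],len(Q),"dir",np.degrees(np.arctan2(l[1],l[0])),"ends",l[2:]+np.percentile(t,1)*l[:2],l[2:]+np.percentile(t,99)*l[:2],"z",Q[:,2].min(),Q[:,2].max())
E
```

```text
top green 152 190.22006225585938 224.38150024414062 [0.491 0.379 0.03 ]
top red 191 236.88327026367188 231.92396545410156 [0.465 0.223 0.03 ]
top yel 193 281.0523986816406 200.84805297851562 [0.568 0.076 0.03 ]
top blue [384 100   6  67 227] 182 dir 1.2862185 ends [ 0.66  -0.261] [ 0.855 -0.257] z 0.1901947669816615 0.21972067639027126
top blue [326 174  38  45 366] 165 dir 41.509243 ends [ 0.503 -0.18 ] [ 0.623 -0.074] z 0.1901574003450912 0.2174988487878231
scene green 147 408.02252197265625 353.1340637207031 [0.489 0.383 0.03 ]
scene red 251 397.3076477050781 295.6685485839844 [0.462 0.226 0.03 ]
scene yel 30 345.4992980957031 260.24139404296875 [0.565 0.084 0.03 ]
scene blue [ 247  138   40   43 1199] 1154 dir 0.6560581 ends [ 0.661 -0.258] [ 0.757 -0.257] z 0.05000435591285002 0.2670029102064342
scene blue [228 145  18  44 429] 410 dir -1.3203673 ends [ 0.789 -0.255] [ 0.836 -0.256] z 0.05023597609094099 0.2592006147873098
scene blue [ 309  147   36   74 1263] 1211 dir 41.105614 ends [ 0.502 -0.172] [ 0.624 -0.066] z 0.05005194818527392 0.21363108014738041
scene blue [ 228  194   67   52 1997] 1911 dir 1.1783215 ends [ 0.7   -0.041] [ 0.849 -0.038] z 0.0500323730646286 0.2158801235952481
```

Geometry: unit yaw ≈ 1°, hinge ≈ (0.637, -0.058), shield ≈ 0.87 rad open, green sensor ≈ (0.490, 0.381). First I move high to a point outside the shield's outer face, closing the fingers on the way.

```bash
python3 -m jog '[{"rotation":[0,0,0],"translation":[10,-25,0],"grip":0},{"rotation":[0,0,0],"translation":[30,-65,0],"grip":0},{"rotation":[0,0,0],"translation":[48,-106,0],"grip":0},{"rotation":[0,0,0],"translation":[66,-147,0],"grip":0},{"rotation":[0,0,0],"translation":[85,-188,0],"grip":0},{"rotation":[0,0,0],"translation":[104,-229,0],"grip":0},{"rotation":[0,0,0],"translation":[122,-270,0],"grip":0},{"rotation":[0,0,0],"translation":[140,-311,0],"grip":0},{"rotation":[0,0,0],"translation":[159,-352,0],"grip":0},{"rotation":[0,0,0],"translation":[178,-393,0],"grip":0},{"rotation":[0,0,0],"translation":[196,-434,0],"grip":0},{"rotation":[0,0,0],"translation":[215,-475,0],"grip":0},{"rotation":[0,0,0],"translation":[234,-516,0],"grip":0},{"rotation":[0,0,0],"translation":[250,-550,0],"grip":0},{"rotation":[0,0,0],"translation":[260,-572,0],"grip":0},{"rotation":[0,0,0],"translation":[266,-585,0],"grip":0},{"rotation":[0,0,0],"translation":[268,-589,0],"grip":0},{"rotation":[0,0,0],"translation":[268,-589,0],"grip":0}]' 20; python3 -c "
from h import *
print(readout.get_obs()['q'],readout.get_obs()['wrist_force'])
p,d,i=cam('scene');cv2.imwrite('pics/s1.png',p[:,:,::-1])"
```

```text
time: 3.2
ee_pos: [0.4996, -0.0899, 0.2499]
tcp_rot: [180.0, -0.0, 155.1]
wrist_force: [-1.0, 0.1, 0.4]
opening: 0.0
grasp_force: 0.0
[-1.02065286e+01 -8.18220270e-01  4.10264695e+00  9.49422077e+01
  1.04535500e-02  1.47142504e+01] [-1.047109    0.05376811  0.35112167]
```

View pics/s1.png

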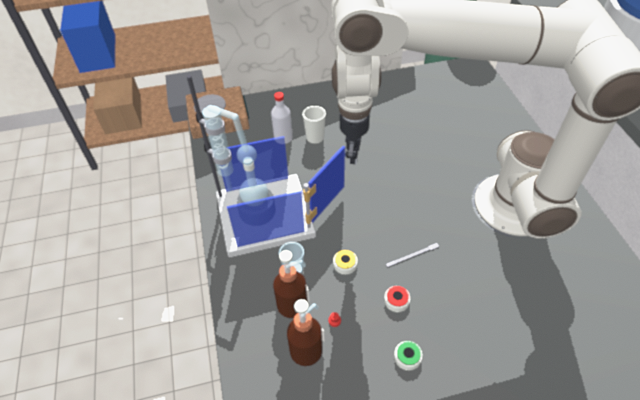

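The fingers are closed at about (352,155), outside the shield's outer face, and the shield hasn't moved. Next: descend, turn the flat side to the panel and swing it along the arc.

```bash
python3 -m jog '[{"rotation":[0,0,-6],"translation":[0,0,-15],"grip":0},{"rotation":[0,0,-12],"translation":[0,0,-35],"grip":0},{"rotation":[0,0,-18],"translation":[0,0,-55],"grip":0},{"rotation":[0,0,-24],"translation":[3,-2,-65],"grip":0},{"rotation":[0,0,-24],"translation":[10,-10,-65],"grip":0},{"rotation":[0,0,-24],"translation":[18,-20,-65],"grip":0},{"rotation":[0,0,-24],"translation":[26,-30,-65],"grip":0},{"rotation":[0,0,-24],"translation":[33,-39,-65],"grip":0},{"rotation":[0,0,-20],"translation":[39,-46,-65],"grip":0},{"rotation":[0,0,-15],"translation":[46,-54,-65],"grip":0},{"rotation":[0,0,-10],"translation":[53,-62,-65],"grip":0},{"rotation":[0,0,-5],"translation":[62,-68,-65],"grip":0},{"rotation":[0,0,0],"translation":[71,-74,-65],"grip":0},{"rotation":[0,0,5],"translation":[80,-80,-65],"grip":0},{"rotation":[0,0,9],"translation":[88,-84,-65],"grip":0},{"rotation":[0,0,12],"translation":[95,-87,-65],"grip":0},{"rotation":[0,0,15],"translation":[101,-89,-65],"grip":0},{"rotation":[0,0,15],"translation":[101,-89,-65],"grip":0}]'; python3 -c "
from h import *
print(readout.get_obs()['wrist_force'])
p,d,i=cam('scene');cv2.imwrite('pics/s2.png',p[60:300,150:470,::-1].repeat(2,0).repeat(2,1))"
```

```text
time: 5.05
ee_pos: [0.6017, -0.1801, 0.185]
tcp_rot: [-180.0, 0.0, 170.1]
wrist_force: [0.5, 0.9, 1.2]
opening: 0.0002
grasp_force: 0.0
[0.53818737 0.88058516 1.19561853]
```

View pics/s2.png

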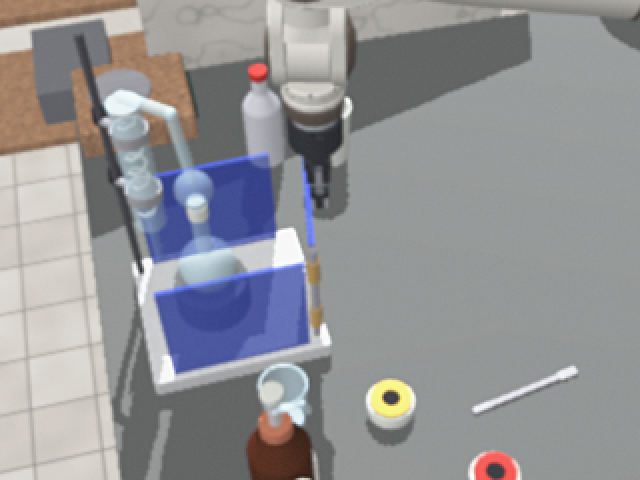

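The shield, edge-on at (308,205) in the crop, has swung to about 10° and the finger is on its outer face. I'll press on gently until it meets the stop.

```bash
python3 -m jog '[{"rotation":[0,0,3],"translation":[5,-1,0],"grip":0},{"rotation":[0,0,6],"translation":[10,-2,0],"grip":0},{"rotation":[0,0,9],"translation":[15,-3,0],"grip":0},{"rotation":[0,0,11],"translation":[18,-3,0],"grip":0},{"rotation":[0,0,11],"translation":[20,-3,0],"grip":0},{"rotation":[0,0,11],"translation":[22,-3,0],"grip":0},{"rotation":[0,0,11],"translation":[22,-3,0],"grip":0}]'
```

```text
time: 5.8
ee_pos: [0.6228, -0.1823, 0.1851]
tcp_rot: [-180.0, 0.0, -179.0]
wrist_force: [0.1, -1.0, 1.9]
opening: -0.0002
grasp_force: 0.0
```

```bash
python3 -m jog '[{"rotation":[0,0,0],"translation":[2,0,0],"grip":0},{"rotation":[0,0,0],"translation":[4,0,0],"grip":0},{"rotation":[0,0,0],"translation":[4,0,0],"grip":0}]'; python3 -c "
from h import *
o=readout.get_obs();print(o['wrist_force'],o['torque'])
p,d,i=cam('scene');cv2.imwrite('pics/s3.png',p[100:250,200:400,::-1].repeat(3,0).repeat(3,1))"
```

```text
time: 6.1
ee_pos: [0.6249, -0.1822, 0.185]
tcp_rot: [180.0, -0.2, -179.0]
wrist_force: [-12.4, 0.6, 3.9]
opening: -0.0001
grasp_force: 0.0
[-12.37065488   0.61340624   3.8864286 ] [-0.0153128   1.95704976 -0.00972332]
```

View pics/s3.png

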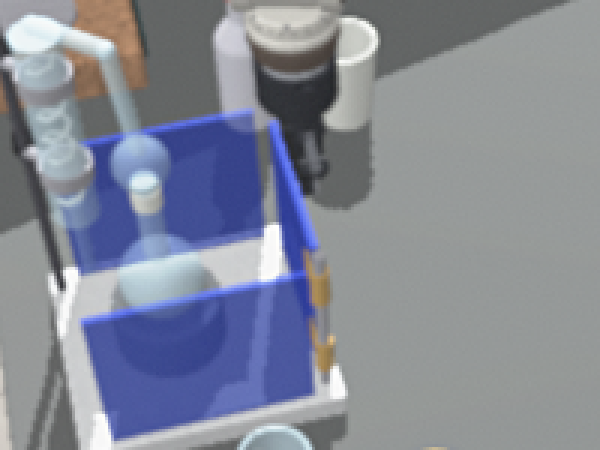

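The shield lies along the unit's front and presses against its stop with 12 N, so it is shut. I hold briefly, then back off and rise.

```bash
python3 -m jog '[{"rotation":[0,0,0],"translation":[0,0,0],"grip":0},{"rotation":[0,0,0],"translation":[0,0,0],"grip":0},{"rotation":[0,0,0],"translation":[0,0,0],"grip":0},{"rotation":[0,0,0],"translation":[-5,0,0],"grip":0},{"rotation":[0,0,0],"translation":[-20,0,0],"grip":0},{"rotation":[0,0,0],"translation":[-45,0,0],"grip":0},{"rotation":[0,0,0],"translation":[-70,0,10],"grip":0},{"rotation":[0,0,0],"translation":[-90,0,35],"grip":0},{"rotation":[0,0,0],"translation":[-100,15,60],"grip":0},{"rotation":[0,0,0],"translation":[-105,45,75],"grip":0},{"rotation":[0,0,0],"translation":[-108,85,75],"grip":0},{"rotation":[0,0,0],"translation":[-111,125,75],"grip":0},{"rotation":[0,0,0],"translation":[-114,165,75],"grip":0},{"rotation":[0,0,0],"translation":[-117,205,75],"grip":0},{"rotation":[0,0,0],"translation":[-120,245,75],"grip":0},{"rotation":[0,0,0],"translation":[-123,285,75],"grip":0},{"rotation":[0,0,0],"translation":[-126,325,75],"grip":0},{"rotation":[0,0,0],"translation":[-129,355,75],"grip":0},{"rotation":[0,0,0],"translation":[-131,370,75],"grip":0},{"rotation":[0,0,0],"translation":[-131,370,75],"grip":0}]'; python3 - <<'E'
from h import *
p,d,i=cam("top"); cv2.imwrite("pics/t4.png",p[50:300,150:470,::-1].repeat(2,0).repeat(2,1))
h=cv2.cvtColor(p,cv2.COLOR_RGB2HSV)
f=200/np.tan(np.radians(i["vertical_fov"])/2); T=np.array(i["extrinsics"])
V,U=np.mgrid[:400,:640]; P=np.stack([(U-i["cx"])/f*d,(V-i["cy"])/f*d,d],-1)@T[:3,:3].T+T[:3,3]
b=(h[...,0]>100)&(h[...,0]<135)&(h[...,1]>120)&(P[...,2]>.185)&(P[...,0]>.56)&(P[...,0]<.655)&(P[...,1]<-.065)&(P[...,1]>-.25)
Q=P[b][:,:2].astype(np.float32); l=cv2.fitLine(Q,cv2.DIST_HUBER,0,.005,.001).ravel()
print(len(Q),"shield dir",np.degrees(np.arctan2(l[1],l[0])),l[2:],Q.min(0),Q.max(0))
p,d,i=cam("scene")
for c in ("top","scene"):
    i=imaging.camera_info(c)
    for m in spotter.mark_of(c,"start_window"): print(c,m,w(i,None,*m["uv"],.03))
E
```

```text
time: 8.15
ee_pos: [0.4953, 0.1893, 0.2598]
tcp_rot: [180.0, -0.0, -178.8]
wrist_force: [0.4, -0.7, 1.0]
opening: 0.0001
grasp_force: 0.0
191 shield dir -89.70105 [ 0.640862   -0.16931058] [ 0.6370006  -0.24433592] [ 0.64793515 -0.07870276]
top {'uv': [193.1, 220.0], 'confidence': 0.42} [0.50564777 0.36967214 0.03      ]
scene {'uv': [409.2, 351.7], 'confidence': 0.73} [0.48512472 0.38023738 0.03      ]
```

View pics/t4.png

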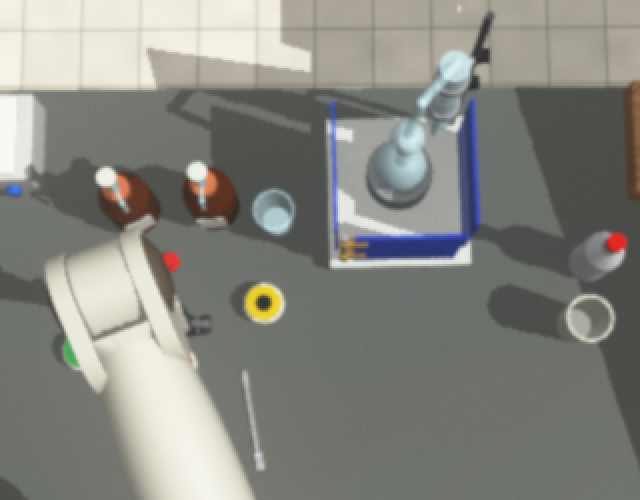

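The top view shows the shield shut at crop (410,248), dir -89.7°, and the glassware where it was. Now I move over green, still high.

```bash
python3 -m jog '[{"rotation":[0,0,0],"translation":[-1,20,0],"grip":0},{"rotation":[0,0,0],"translation":[-2,55,0],"grip":0},{"rotation":[0,0,0],"translation":[-3,95,0],"grip":0},{"rotation":[0,0,0],"translation":[-4,135,0],"grip":0},{"rotation":[0,0,0],"translation":[-5,170,0],"grip":0},{"rotation":[0,0,0],"translation":[-5,187,0],"grip":0},{"rotation":[0,0,0],"translation":[-5,192,0],"grip":0},{"rotation":[0,0,0],"translation":[-5,192,-25],"grip":0},{"rotation":[0,0,0],"translation":[-5,192,-60],"grip":0},{"rotation":[0,0,0],"translation":[-5,192,-95],"grip":0},{"rotation":[0,0,0],"translation":[-5,192,-110],"grip":0},{"rotation":[0,0,0],"translation":[-5,192,-110],"grip":0}]'; python3 -c "
from h import *
p,d,i=cam('scene');cv2.imwrite('pics/s5.png',p[200:400,250:550,::-1].repeat(2,0).repeat(2,1))"
```

```text
time: 9.55
ee_pos: [0.4904, 0.378, 0.1482]
tcp_rot: [-179.9, -0.2, -179.0]
wrist_force: [-0.3, 0.6, -0.6]
opening: -0.0002
grasp_force: 0.0
```

View pics/s5.png

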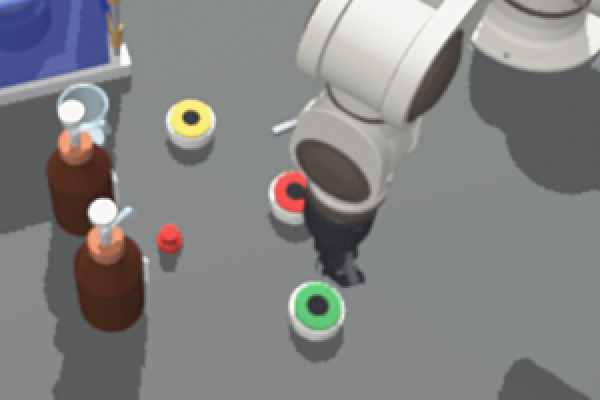

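The fingertips are at crop (343,280) and the green window at (317,306), as expected for a tip 10 cm above the sensor seen from this oblique camera. I'll check that by projection before descending.

```bash
python3 -c "
from h import *
i=imaging.camera_info('scene');T=np.linalg.inv(np.array(i['extrinsics']));f=200/np.tan(np.radians(i['vertical_fov'])/2)
for P in ([.4904,.378,.129],[.490,.381,.03]):
    c=T[:3,:3]@np.array(P)+T[:3,3]; u=np.array([f*c[0]/c[2]+i['cx'],f*c[1]/c[2]+i['cy']]); print((u-[250,200])*2)"
```

```text
[322.78598379 267.62998206]
[314.86720614 304.93620104]
```

```bash
python3 -c "
from h import *
p,d,i=cam('scene');c=cv2.resize(p[290:380,360:480],None,fx=6,fy=6,interpolation=cv2.INTER_CUBIC)
cv2.imwrite('pics/s6.png',cv2.convertScaleAbs(c[:,:,::-1],alpha=1.6,beta=20))
for u,v in ((411,335),(418,337),(424,338),(429,339),(432,341),(412,337),(420,340)): print(u,v,w(i,d,u,v))"
```

```text
411 335 [0.49724971 0.38806449 0.14740746]
418 337 [0.50033271 0.42051378 0.20684326]
424 338 [0.49513538 0.43459376 0.22874125]
429 339 [0.48544495 0.43883801 0.22747324]
432 341 [ 0.41029247  0.35532581 -0.00365166]
412 337 [0.49649098 0.39283198 0.14649344]
420 340 [0.50234036 0.43318654 0.2199546 ]
```

View pics/s6.png

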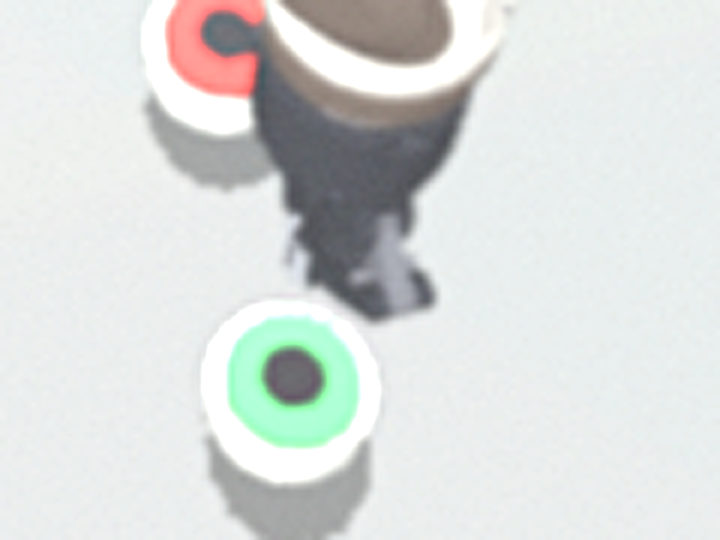

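Depth shows the lump on the right is the finger linkage at z ≈ 0.22. The tip is at about (0.49, 0.385), as expected. I'll descend to TCP z ≈ 0.079 (tips 3 cm above) and dwell.

```bash
python3 -m jog '[{"rotation":[0,0,0],"translation":[0,1,-15],"grip":0},{"rotation":[0,0,0],"translation":[0,2,-35],"grip":0},{"rotation":[0,0,0],"translation":[0,2,-55],"grip":0},{"rotation":[0,0,0],"translation":[0,2,-65],"grip":0},{"rotation":[0,0,0],"translation":[0,2,-70],"grip":0},{"rotation":[0,0,0],"translation":[0,2,-70],"grip":0},{"rotation":[0,0,0],"translation":[0,2,-70],"grip":0},{"rotation":[0,0,0],"translation":[0,2,-70],"grip":0},{"rotation":[0,0,0],"translation":[0,2,-70],"grip":0},{"rotation":[0,0,0],"translation":[0,2,-70],"grip":0}]'
python3 -m jog '[{"rotation":[0,0,0],"translation":[0,0,0],"grip":0},{"rotation":[0,0,0],"translation":[0,0,0],"grip":0},{"rotation":[0,0,0],"translation":[0,0,0],"grip":0},{"rotation":[0,0,0],"translation":[0,0,0],"grip":0},{"rotation":[0,0,0],"translation":[0,0,0],"grip":0},{"rotation":[0,0,0],"translation":[0,0,0],"grip":0},{"rotation":[0,0,0],"translation":[0,0,0],"grip":0},{"rotation":[0,0,0],"translation":[0,0,0],"grip":0},{"rotation":[0,0,0],"translation":[0,0,0],"grip":0},{"rotation":[0,0,0],"translation":[0,0,0],"grip":0},{"rotation":[0,0,0],"translation":[0,0,0],"grip":0},{"rotation":[0,0,0],"translation":[0,0,0],"grip":0},{"rotation":[0,0,0],"translation":[0,0,0],"grip":0},{"rotation":[0,0,0],"translation":[0,0,0],"grip":0},{"rotation":[0,0,0],"translation":[0,0,0],"grip":0},{"rotation":[0,0,0],"translation":[0,0,0],"grip":0},{"rotation":[0,0,0],"translation":[0,0,0],"grip":0},{"rotation":[0,0,0],"translation":[0,0,0],"grip":0},{"rotation":[0,0,0],"translation":[0,0,0],"grip":0},{"rotation":[0,0,0],"translation":[0,0,0],"grip":0}]'
python3 -c "
from h import *
p,d,i=cam('scene');cv2.imwrite('pics/s7.png',p[100:400,200:500,::-1].repeat(2,0).repeat(2,1))"
```

```text
time: 10.65
ee_pos: [0.4908, 0.3819, 0.0804]
tcp_rot: [180.0, 0.0, -178.9]
wrist_force: [-0.2, 0.4, -0.4]
opening: 0.0005
grasp_force: 0.0
time: 12.65
ee_pos: [0.4907, 0.3818, 0.08]
tcp_rot: [-180.0, -0.0, -178.9]
wrist_force: [-0.0, -0.4, 0.6]
opening: -0.0
grasp_force: 0.0
```

View pics/s7.png

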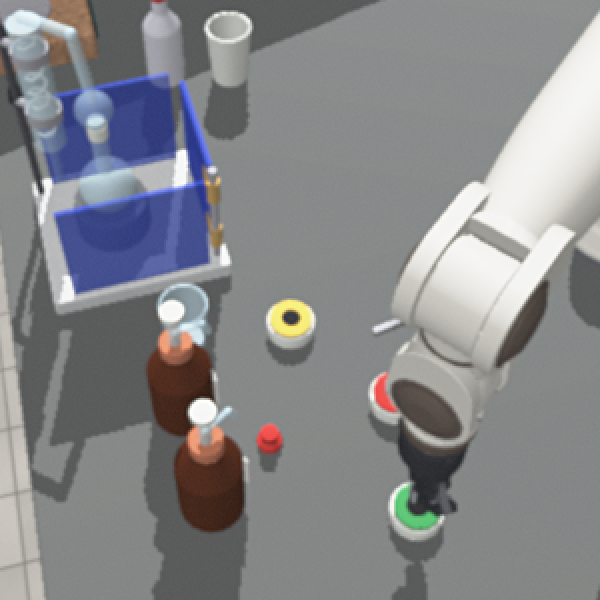

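The fingertips are over the green window at crop (415,500), the shield is shut at (198,130), and everything else stands as it was. The dwell has lasted more than 2.3 s, so I hand it in.

```bash
python3 -m jog '[{"rotation":[0,0,0],"translation":[0,0,0],"grip":0},{"rotation":[0,0,0],"translation":[0,0,0],"grip":0},{"rotation":[0,0,0],"translation":[0,0,0],"grip":0}]'; python3 -c "
from workcell import bot; print(bot.job_done())"
```

```text
time: 13.0
ee_pos: [0.4907, 0.3818, 0.08]
tcp_rot: [-180.0, 0.0, -178.9]
wrist_force: [-0.5, 0.2, -0.0]
opening: -0.0
grasp_force: 0.0
the job is handed in; nothing more can be done
None
```

The shield is pushed shut against its stop, the fingertips dwelt about 3 cm over the green sensor for more than two seconds, nothing else appears moved in the last picture, and the job is handed in at 13 s (no verdict was returned).

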